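Build up the pivot of a welded hinge bracket: spacer, washer, flanged bushing

TASK

Build up the pivot on the upright bolt of the hinge bracket: thread on the spacer tube, then the flat washer, then the flanged bushing with its flange down, each one right down on the one below. The bushing has a lined bore and is a snug push fit over the spring band on the bolt, so feel it onto the bolt and press it gently but fully home, keeping your push under about 40 newtons. Let go of everything when the stack is done, and leave the other things on the table where they are.

Things in the scene. Friction and masses are not known exactly. Their poses are not given: they have to be found in the camera images.
- bracket: adjustable hinge bracket, fixed: steel plate 160 x 110 x 10 mm flat on the table, an 18 mm high lip along each short end, two hold-down bolt heads (26 mm across, 22 mm high) on one diagonal. Origin: centre of the underside, at table height z = 0; x along the 160 mm side, y along the slot in its middle. The pivot bolt stands upright in the slot (see slot, band_level).
- slot (a point): middle of the slot, on the plate's top face. The bolt (plain steel, 20 mm across, end face 86 mm above here, edge broken 0.5 mm) is clamped on the bracket's y axis up to 7 mm either side of this point: not measured. The upper of its two hex nuts, 33 mm across, is the seat; its top is 23 to 31 mm above here: not measured. Bolt and nuts are locked.
- band_level (a point): point 61 mm above slot: mid height of the spring band on the bolt, 22.6 mm across its five waves, which reaches about 8 mm up and down from here. Spacer and washer pass over it freely; the bushing is gripped by it, slides only under a steady push of about 8 to 20 N, and stays where it is left.
- spacer: loose plain steel tube, 38 mm outside, 26 mm bore, 20 mm tall, standing upright on the table. Origin: centre of its underside; z along its axis.
- washer: loose thick flat steel washer, 44 mm outside, 26 mm bore, 5 mm thick, lying flat on the table. Origin: centre of its underside; z along its axis.
- bushing: loose flanged steel bushing, 26 mm tall, standing on its flange: flange 40 mm across and 5 mm thick at the bottom, body 30 mm across above it, lined bore 21.2 mm right through (0.6 mm clear of the bolt all round). Origin: centre of the flange's underside; z along its axis, pointing from the flange to the body.
- hammer: bystander: hammer with a wooden handle, 260 mm long, lying flat. Origin under its middle.
- nut: bystander: loose hex nut, about 31 mm across the flats, 16 mm high, hole 18 mm (too small for the bolt). Origin: centre of its underside.
- tube_offcut: bystander: offcut of 40 x 40 mm square steel tube, 100 mm long, lying along its x. Origin: centre of its underside.
- wire_brush: bystander: brush with a wooden handle, lying flat. Origin under its middle.
- spray_can: bystander: aluminium spray can, 60 mm across, 190 mm tall, upright. Origin: centre of its underside.
- magnet_square: bystander: grey triangular welding magnet, about 85 mm sides, 16 mm thick, lying flat. Origin: about the middle of its underside.

How it is judged:
On the way, in this order (a step that is already met when the one before it is completed fails the run):
1. the spacer is on the bolt, standing on the upper nut (horizontal distance between spacer and bracket below 0.0115 m and z of spacer in the frame of bracket between 0.031 and 0.043 m and angle between spacer's own z axis and vertical below 0.08 rad), for 0.2 s.
2. the washer is on the bolt, flat on the spacer (all of step 1 and horizontal distance between washer and spacer below 0.0075 m and z of washer in the frame of spacer between 0.018 and 0.0215 m and angle between washer's own z axis and vertical below 0.08 rad), for 0.2 s.
3. the bushing is home, flange flat on the washer (all of step 2 and horizontal distance between bushing and washer below 0.005 m and z of bushing in the frame of washer between 0.003 and 0.0065 m and angle between bushing's own z axis and vertical below 0.08 rad), for 0.2 s.
At the end, for the whole second after the job is handed in: the spacer stands on the upper nut, the washer lies on the spacer and the bushing's flange on the washer (each gap below 1.5 mm), all threaded on the bolt, upright within 0.08 rad and at rest (all of step 3 and linear speed of each of spacer, washer, bushing below 0.01 m/s); the robot touches nothing.
It fails at once if the bushing's lined bore or flange is pressed on the bare steel of the bolt with more than 40 N (contact force between bushing and bolt_c2 above 40 N or contact force between bushing and bolt_c3 above 40 N).
It fails at once if the bushing is pressed on the washer with more than 50 N (contact force between bushing and washer above 50 N).
It fails at once if another thing on the table is moved more than 20 mm (distance of any of hammer, nut, tube_offcut, wire_brush, spray_can, magnet_square from where it was at the start of the episode above 0.02 m).
It also fails if it takes over 72 s, if anything falls off the work surface, if the arm or the gripper's body presses on something with over 40 N, if the wrist force passes 120 N, or if a joint passes its speed limit or range.

ROBOT

A 7-joint arm with a two-finger parallel gripper is mounted at the origin on the work surface. World frame = base frame: x ahead of the robot, y to its left, z up, the work surface at z = 0. Lengths are in m, angles in rad, forces in N, time in s.
With the tool pointing down it reaches from about 0.35 to 0.9 m from the base axis. Payload 8.1 kg.
Tool frame: the origin (TCP) lies between the finger pads; the fingertips stand 22 mm ahead of it and the grasp point (between the pads) lies 3 mm ahead of it (arm.tip_reach is the distance from the TCP to the fingertips, in m); z points along the fingers, y is the line along which they close (so a half turn about z gives the same grasp; the last joint's range is limited). The gripper opens to 92 mm and grips with 3 to 60 N. Pads are 19 mm wide; open, the fingers measure 130 mm over their backs; the gripper's body (75 mm by 190 mm) begins 47 mm behind the grasp point.
Start: joints at [1.08, 0.434, 0.025, 1.573, -0.012, 1.134, -0.075], TCP at [0.236, -0.579, 0.249] pointing down, gripper open.
Joint ranges: [-2.62, 2.62], [-0.44, 2.09], [-1.27, 1.32], [0.08, 2.57], [-1.32, 4.46], [0.12, 2], [-2.74, 2.74]. Speed limits (rad/s): [2.22, 2.22, 3.01, 3.01, 3.14, 3.14, 3.14].

INTERFACE

Orientations are given as a rotation vector (axis times angle).
In Python, from cell import telemetry, vision, job, arm gives the robot as it stands. The module is installed in compiled form; this text tells all that it offers.
- The arm moves only by the shell command python3 -m creep 'ROWS' [FORCE]. ROWS is text: rows parted by semicolons, each of 7 numbers parted by spaces: the finger opening in cm, from 0 to 9.18, then the shift along the tool's x, y, z in cm, then the turn, a rotation vector about the tool's x, y, z in degrees. A call has 1 to 5 rows; each row is the pose to reach, as a shift and turn from the pose commanded when the call began, along the tool's axes at that moment; what a row does not reach only later rows make up. A row lasts 1/8 s, in which the tool goes at most 62.5 mm and 10.7 degrees, less where a joint would pass 70% of its speed; a pose out of reach is approached as far as the arm can. A call with a gripper value outside its range is refused whole. The fingers move at their own pace and stop on an object; FORCE is the grip in N (left out, the last holds). Time passes only in rows, so rows that repeat a pose let the fingers close. It gives the time, the measured TCP pose, the force, the opening and the grip force at its end, in the units of the state.
- telemetry.observe(): the state, without advancing time (a new reading comes with each control period).
- vision.get_image(name): name is "scene" or "top" or "wrist"; returns the picture (420x560x3 uint8, red, green, blue); there is no depth.
- vision.camera_info(name): a dict with "fov_y" (degrees; the focal length in pixels is half the picture's height over the tangent of half this angle, whatever the lens; pixels are square), "cx", "cy" (the principal point, pixels), "extrinsics" (4x4, takes a point from camera to world coordinates). Camera axes: x right, y down, z forward; pixel columns grow to the right and rows downward; lengths in m; the calibration is good to about 2 mm. A picture is of the moment at which its call begins: read the wrist's pose just before it. camera_info takes no time and is no camera call; for the wrist camera it gives the pose at the moment of the call.
- job.sign_off(): hands the job in; it is judged then, once.
The state is a dict: "clock": time; "joints": joint angles; "dq": joint speeds; "joint_efforts": joint torques, N m; "position": TCP position; "ee_rot": TCP orientation; "force": force on the tool from outside, world axes, zero at the start; "ft_torque": the same for the moment, N m; "width": opening from 0.0 (shut) to 1.0 (fully open); "gripper_force": force on a finger pad.
Only numpy, scipy, OpenCV 4.12 (cv2) and the standard library are available. Lean on these libraries where they do the work, as an engineer would, in place of code of your own. Each camera call takes 0.05 s, during which the arm holds its last target. There are 200 camera calls.

## Working session

There is one attempt and no reset: what is moved stays moved. The work goes in short steps, Python scripts to look and compute and a shell command to move; the robot and the scene stay as the last step left them, time stands still between calls to the robot, and variables do not carry over. Pictures are saved under pics/ and viewed, at most 13 in all, crops included, and the job is handed in when it is done.

```bash
mkdir -p pics; ls; python3 - <<'E'
from cell import telemetry, vision
import cv2
print(telemetry.observe())
for n in ("scene","top"):
    im=vision.get_image(n); cv2.imwrite(f"pics/{n}0.png",im[:,:,::-1]); print(n,vision.camera_info(n))
print(vision.camera_info("wrist"))
E
```

```text
pics
{'clock': 0.0, 'joints': array([ 1.08039632,  0.43522188,  0.02495238,  1.57410948, -0.01160211,
        1.13399178, -0.07507137]), 'dq': array([ 2.17531504e-03, -8.16107978e-04,  3.40396264e-05, -1.62798842e-03,
        1.17431365e-04,  7.82025038e-04, -6.41521300e-04]), 'joint_efforts': array([-2.48594233e-04, -6.67840791e+01,  9.85185988e-01, -3.14462686e+01,
       -6.05025259e-02,  4.26270033e-02,  1.23828008e-04]), 'position': array([ 0.23612351, -0.57815809,  0.2479406 ]), 'ee_rot': array([-3.08123080e+00, -6.05014850e-01,  6.83260149e-04]), 'force': array([ 0.53584579, -0.10318397,  0.20029951]), 'ft_torque': array([ 0.06529178,  0.03332081, -0.00669316]), 'gripper_force': 0.0, 'width': 0.9983342961658567}
scene {'fov_y': 55.68526673968121, 'cx': 288.12497361605125, 'cy': 206.43999212427926, 'extrinsics': array([[-0.62977172,  0.55550037, -0.54296124,  1.02897407],
       [ 0.77654473,  0.4674451 , -0.42246107,  0.37546189],
       [ 0.01912729, -0.68768773, -0.72575459,  0.71964498],
       [ 0.        ,  0.        ,  0.        ,  1.        ]])}
top {'fov_y': 44.25603681662498, 'cx': 281.4551007367048, 'cy': 204.86036654230168, 'extrinsics': array([[-0.0155387 , -0.99893433,  0.04345979,  0.47166878],
       [-0.99983939,  0.01591156,  0.00824662, -0.00547257],
       [-0.00892934, -0.04332467, -0.99902114,  1.55784981],
       [ 0.        ,  0.        ,  0.        ,  1.        ]])}
{'fov_y': 65.35031969878659, 'cx': 277.75607138473754, 'cy': 203.20546642667202, 'extrinsics': array([[ 0.37728982, -0.88287328, -0.27961969,  0.31200024],
       [-0.92609466, -0.36001781, -0.11285324, -0.54760262],
       [-0.00103296,  0.30153268, -0.95345528,  0.38378164],
       [ 0.        ,  0.        ,  0.        ,  1.        ]])}
```

View pics/scene0.png

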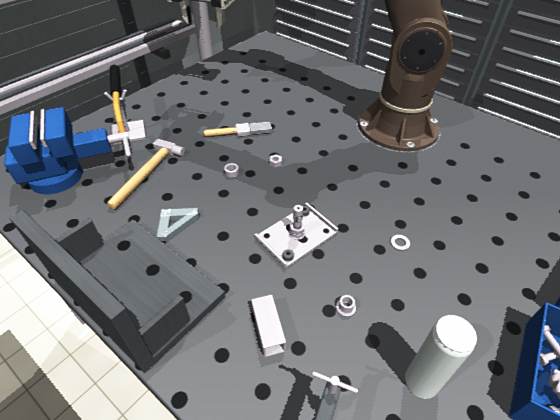

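View pics/top0.png

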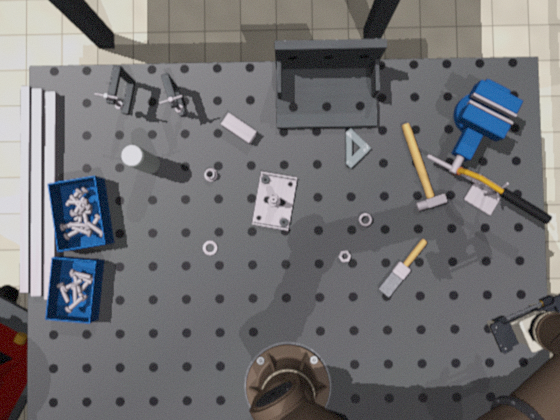

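The scene shows the bracket at (297,235), washer (400,242), bushing (346,305), a ring at (231,169) that is probably the spacer, and the hex nut at (276,159). In the top view these are: bracket bolt ~(274,200), spacer (365,219), nut (345,256), washer (210,248), bushing (211,174).

```bash
cat > h.py <<'E'
import numpy as np, cv2
from scipy.spatial.transform import Rotation as R
from cell import telemetry, vision
def ray(ci,px):
    f=210/np.tan(np.radians(ci["fov_y"]/2)); E=ci["extrinsics"]
    d=E[:3,:3]@np.array([(px[0]-ci["cx"])/f,(px[1]-ci["cy"])/f,1]); return E[:3,3],d
def on(ci,px,z):
    o,d=ray(ci,px); return o+d*(z-o[2])/d[2]
def pix(ci,P):
    f=210/np.tan(np.radians(ci["fov_y"]/2)); E=ci["extrinsics"]
    p=E[:3,:3].T@(np.asarray(P)-E[:3,3]); return p[:2]/p[2]*f+[ci["cx"],ci["cy"]]
def cross(r1,r2):
    (a,u),(b,v)=r1,r2; s=np.linalg.lstsq(np.c_[u,-v],b-a,rcond=None)[0]
    p,q=a+s[0]*u,b+s[1]*v; return (p+q)/2,np.linalg.norm(p-q)
def snap(name,fn=None):
    ci=vision.camera_info(name); im=vision.get_image(name)
    if fn: cv2.imwrite(f"pics/{fn}.png",im[:,:,::-1])
    return ci,im
def blobs(im,lo=150,amin=20,amax=1e9):
    "bright, colourless regions -> (centre of min. enclosing ellipse/rect, area, size)"
    hsv=cv2.cvtColor(im,cv2.COLOR_RGB2HSV); m=((hsv[...,2]>lo)&(hsv[...,1]<70)).astype(np.uint8)
    out=[]
    for c in cv2.findContours(m,cv2.RETR_EXTERNAL,cv2.CHAIN_APPROX_NONE)[0]:
        a=cv2.contourArea(c)
        if amin<a<amax and len(c)>5: e=cv2.fitEllipse(cv2.convexHull(c)) if len(cv2.convexHull(c))>5 else cv2.minAreaRect(c); out.append((np.round(e[0],1),a,np.round(e[1],1),c))
    return out
def go(P,xdir=None):
    "shift in cm (tool axes) and z-turn (deg) to TCP position P with tool x along xdir (deg, world)"
    s=telemetry.observe(); Rt=R.from_rotvec(s["ee_rot"]); M=Rt.as_matrix()
    print("pos",s["position"].round(4),"shift cm",(M.T@(np.asarray(P)-s["position"])*100).round(2),end=" ")
    if xdir is not None:
        Z=R.from_matrix(np.array([[1,0,0],[0,-1,0],[0,0,-1]],float)); T=R.from_euler("z",xdir,degrees=True)*Z
        print("turn",np.degrees((Rt.inv()*T).as_rotvec()).round(2),end="")
    print()
E
python3 - <<'E'
from h import *
ci,im=snap("top"); cs,ims=snap("scene")
g={"spacer":((365,219),(231,169)),"nut":((345,256),(276,159)),"washer":((210,248),(400,242)),"bushing":((211,174),(346,305)),"bracket":((274,201),(297,235))}
B=blobs(im,120); S=blobs(ims,120)
for k,(a,b) in g.items():
    i=min(B,key=lambda q:np.hypot(*(q[0]-a))); j=min(S,key=lambda q:np.hypot(*(q[0]-b)))
    print(k,i[:3],on(ci,i[0],.01).round(4),j[:3],on(cs,j[0],.01).round(4))
s=telemetry.observe();M=R.from_rotvec(s["ee_rot"]).as_matrix();E=vision.camera_info("wrist")["extrinsics"]
print(M.T@(E[:3,3]-s["position"]),M.T@E[:3,2],M)
E
```

```text
spacer (array([364.8, 218.9]), 122.0, array([12.7, 13.4])) [ 0.493  -0.2414  0.01  ] (array([231.1, 169.4]), 147.5, array([14.5, 15.1])) [ 0.4903 -0.2412  0.01  ]
nut (array([344.2, 255.9]), 107.5, array([12.4, 12.7])) [ 0.3836 -0.1775  0.01  ] (array([276.5, 160.5]), 108.5, array([12.6, 16.1])) [ 0.3831 -0.1722  0.01  ]
washer (array([124.9, 169.4]), 55414.5, array([370.5, 400.1])) [0.6536 0.478  0.01  ] (array([333.8, 259.8]), 94140.0, array([365. , 568.9])) [0.5586 0.1402 0.01  ]
bushing (array([124.9, 169.4]), 55414.5, array([370.5, 400.1])) [0.6536 0.478  0.01  ] (array([333.8, 259.8]), 94140.0, array([365. , 568.9])) [0.5586 0.1402 0.01  ]
bracket (array([344.2, 255.9]), 107.5, array([12.4, 12.7])) [ 0.3836 -0.1775  0.01  ] (array([333.8, 259.8]), 94140.0, array([365. , 568.9])) [0.5586 0.1402 0.01  ]
[ 8.18014486e-02  1.33985686e-04 -1.35776724e-01] [-3.01417572e-01  7.80321980e-05  9.53492235e-01] [[ 9.25766579e-01  3.78095303e-01 -4.27392617e-04]
 [ 3.78095536e-01 -9.25766210e-01  8.30589924e-04]
 [-8.16234942e-05 -9.30527633e-04 -9.99999564e-01]]
```

```bash
python3 -c "
from h import *
go((.492,-.241,.17),0); go((.492,-.241,.17),45);go((.492,-.241,.17),-45)"
```

```text
pos [ 0.2362 -0.5784  0.2482] shift cm [ 36.44 -21.55   7.84] turn [-5.000e-02  1.000e-02  2.222e+01]
pos [ 0.2362 -0.5784  0.2482] shift cm [ 36.44 -21.55   7.84] turn [-5.000e-02 -1.000e-02 -2.278e+01]
pos [ 0.2362 -0.5784  0.2482] shift cm [ 36.44 -21.55   7.84] turn [-4.000e-02  4.000e-02  6.722e+01]
```

```bash
python3 -m creep '9 5.2 -3.1 0.5 0 0 5; 9 10.4 -6.2 1 0 0 10; 9 15.6 -9.3 2 0 0 15; 9 20.8 -12.4 3 0 0 20; 9 26 -15.5 4 0 0 22.2'; python3 -c "
from h import *
go((.492,-.241,.17),0)"
```

```text
clock: 0.82
position: [0.4193, -0.3352, 0.2085]
ee_rot: [3.141, -0.003, 0.0]
force: [0.7, -0.1, 0.3]
width: 0.98
gripper_force: 0.0
pos [ 0.4193 -0.3352  0.2085] shift cm [ 7.25 -9.43  3.85] turn [ 0.01 -0.01 -0.11]
```

```bash
python3 -m creep '9 6.1 -3 1.5 0 0 0; 9 11.5 -2.3 3.5 0 0 0; 9 11.5 -2.3 3.5 0 0 0;9 11.5 -2.3 3.5 0 0 0' >/dev/null; python3 -c "
from h import *
go((.492,-.241,.17),0)
ci,im=snap('wrist','w1')
print(pix(ci,(.492,-.241,.02)))
for b in blobs(im,170,200): print(b[:3],on(ci,b[0],.02))"
```

```text
pos [ 0.5328 -0.3139  0.1732] shift cm [-4.08 -7.29  0.32] turn [-0.01  0.09  0.01]
[201.15353155 234.33360621]
(array([319.6, 339.6]), 313.0, array([16.7, 67.8])) [ 0.3704181  -0.35864311  0.02      ]
(array([180., 309.]), 365.0, array([  4., 130.])) [ 0.40871855 -0.21322716  0.02      ]
(array([199.7, 235.2]), 441.0, array([35.4, 39.1])) [ 0.491106   -0.23954783  0.02      ]
(array([446.2, 164. ]), 1704.0, array([ 63.5, 144.2])) [ 0.55966449 -0.46435274  0.02      ]
(array([400.5, 158.8]), 2725.5, array([ 94.4, 129.6])) [ 0.56436098 -0.42307031  0.02      ]
(array([505.6,  40.5]), 3226.5, array([ 80.8, 151.8])) [ 0.65944073 -0.49637674  0.02      ]
(array([388.2,  29.4]), 504.5, array([ 12. , 122.9])) [ 0.66747223 -0.40170118  0.02      ]
(array([121.1,  88.4]), 2419.0, array([19.7, 50.6])) [ 0.62351131 -0.18375459  0.02      ]
```

```bash
python3 -m creep '9 -2.1 -5.5 0.3 0 0 0; 9 -4.1 -7.4 0.3 0 0 0; 9 -4.1 -7.4 0.3 0 0 0; 9 -4.1 -7.4 0.3 0 0 0' >/dev/null; python3 -c "
from h import *
go((.492,-.241,.17),0)
ci,im=snap('wrist','w2')
print(pix(ci,(.492,-.241,.02)))
for b in blobs(im,150,200): print(b[:3],on(ci,b[0],.02))"
```

```text
pos [ 0.4923 -0.2412  0.1718] shift cm [-0.03 -0.02  0.18] turn [ 0.07 -0.09 -0.08]
[277.08394702 194.37618945]
(array([360.7, 339.9]), 1300.5, array([36.6, 66.6])) [ 0.33135205 -0.32918113  0.02      ]
(array([259.8, 309.2]), 1754.5, array([  7.8, 399.6])) [ 0.36972771 -0.22291337  0.02      ]
(array([275.3, 195.5]), 1205.0, array([39.4, 40.6])) [ 0.49093705 -0.23936605  0.02      ]
(array([ 17.8, 176. ]), 1202.5, array([ 37. , 141.5])) [ 0.50979538 -0.00869115  0.02      ]
(array([504.9, 141.2]), 2982.0, array([ 34.4, 165.8])) [ 0.53951781 -0.43940017  0.02      ]
(array([502.2,  93.5]), 576.5, array([15.3, 74.6])) [ 0.57890972 -0.42904777  0.02      ]
(array([ 17.6, 102.7]), 2657.5, array([ 36., 185.])) [ 0.57255792 -0.02359475  0.02      ]
```

View pics/w2.png

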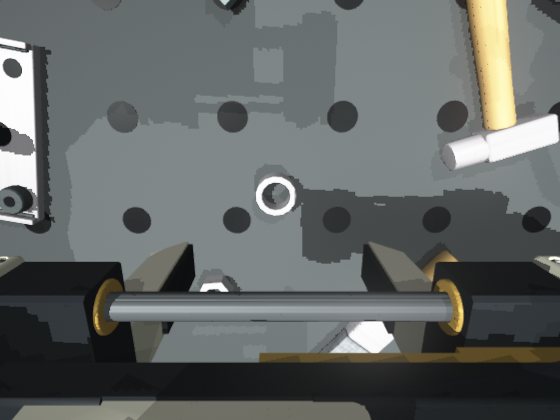

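The spacer is at (275,195), standing clear between the fingers; the bracket is at the left edge and the hammer at right.

```bash
python3 -m creep '7 -0.1 -0.2 6 0 0 0; 7 -0.1 -0.2 11 0 0 0; 7 -0.1 -0.2 13.5 0 0 0; 7 -0.1 -0.2 13.5 0 0 0;7 -0.1 -0.2 13.5 0 0 0'; python3 -c "
from h import *
go((.491,-.2394,.0275),0)"
```

```text
clock: 2.55
position: [0.4922, -0.2387, 0.0367]
ee_rot: [3.141, -0.001, 0.002]
force: [0.3, 0.4, 0.7]
width: 0.759
gripper_force: 0.0
pos [ 0.4922 -0.2387  0.0367] shift cm [-0.13  0.07  0.92] turn [ 0.05 -0.08 -0.03]
```

```bash
python3 -m creep '7 -0.1 0.05 0.9 0 0 0; 7 -0.1 0.05 0.9 0 0 0; 2 -0.1 0.05 0.9 0 0 0; 2 -0.1 0.05 0.9 0 0 0; 2 -0.1 0.05 0.9 0 0 0' 30; python3 -m creep '2 0 0 0 0 0 0; 2 0 0 0 0 0 0; 2 0 0 -5 0 0 0; 2 0 0 -11 0 0 0; 2 0 0 -14 0 0 0' | tail -6; python3 -c "
from h import *
go((.55,0.01,.17),0)
ci,im=snap('wrist','w3')"
```

```text
clock: 3.18
position: [0.4905, -0.2383, 0.0269]
ee_rot: [3.141, 0.001, 0.0]
force: [-0.2, -0.4, -0.2]
width: 0.485
gripper_force: 0.0
clock: 3.8
position: [0.4913, -0.2387, 0.1698]
ee_rot: [3.14, 0.0, 0.005]
force: [0.4, -0.9, -1.8]
width: 0.409
gripper_force: 30.0
pos [ 0.4913 -0.2387  0.1698] shift cm [  5.87 -24.87  -0.04] turn [ 0.07 -0.19  0.01]
```

```bash
python3 -m creep '2 -0.3 -6 -1 0 0 0; 2 -0.5 -12 -2 0 0 0; 2 -1 -18 -3 0 0 0; 2 -1 -24.5 -3 0 0 0; 2 -1 -24.5 -3 0 0 0' | tail -6; python3 -m creep '2 0 0 0 0 0 0;2 0 0 0 0 0 0' >/dev/null; python3 -c "
from h import *
ci,im=snap('wrist','w4')
print(telemetry.observe()['position'])
for b in blobs(im,150,200): print(b[:3],on(ci,b[0],.01))"
```

```text
clock: 4.47
position: [0.4799, 0.0122, 0.1968]
ee_rot: [-3.14, -0.014, -0.0]
force: [-0.4, -0.2, -0.9]
width: 0.41
gripper_force: 30.0
[0.4802719  0.00507855 0.19649081]
(array([276.9, 309.3]), 737.0, array([  8.3, 158.9])) [0.33219881 0.00617668 0.01      ]
(array([551.1, 272.9]), 625.5, array([34.9, 44.1])) [ 0.37818857 -0.29773636  0.01      ]
(array([ 74.7, 242.9]), 1112.0, array([34.8, 42.3])) [0.41623671 0.22269961 0.01      ]
(array([250. ,  98.7]), 17430.0, array([147.2, 263.8])) [0.56298731 0.03052494 0.01      ]
(array([261. ,  19.8]), 719.0, array([  8.7, 157.8])) [0.62883695 0.01900429 0.01      ]
(array([15.6, 11.1]), 283.5, array([33.2, 39.5])) [0.63615777 0.23228395 0.01      ]
```

View pics/w4.png

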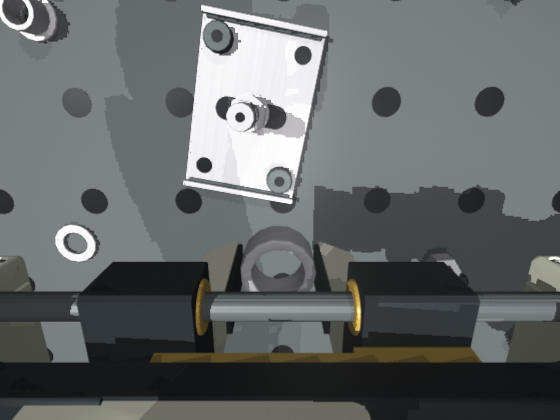

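The held spacer's ring is at (278,262). The bolt's end face is at (239,117) on the bracket, and the washer is at (75,243). Next I enlarge both the bolt and the held ring.

```bash
python3 - <<'E'
import cv2,numpy as np
im=cv2.imread('pics/w4.png')
a=cv2.resize(im[80:155,200:300],None,fx=4,fy=4,interpolation=cv2.INTER_CUBIC)
b=cv2.resize(im[220:295,228:328],None,fx=4,fy=4,interpolation=cv2.INTER_CUBIC)
cv2.imwrite('pics/c4.png',np.hstack([a,b]))
E
```

```text
(no output)
```

View pics/c4.png

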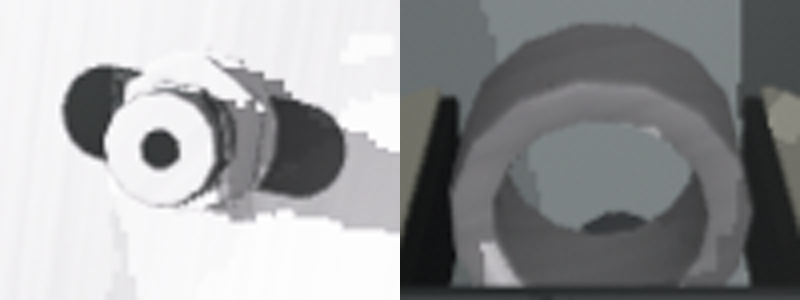

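The left crop shows the end face's dimple at image (240,117). In the right crop, the ring's top outer edge is at (278,240.5) and its bore edge at (278,250.5).

```bash
cat > w.py <<'E'
from h import *
def bolt(ci,im,g):
    x,y=map(int,g); c=im[y-6:y+7,x-6:x+7].max(2); yy,xx=np.nonzero(c<110)
    u=(x-6+xx.mean(),y-6+yy.mean()); return u,len(xx),on(ci,u,.096)
E
python3 - <<'E'
from w import *
ci=vision.camera_info('wrist'); im=cv2.imread('pics/w4.png')
s=telemetry.observe(); P=s['position']; print(P)
print(bolt(ci,im,(240,117)))
for u,r in (((278,240.5),.019),((278.2,250.5),.013)):
    print((on(ci,u,P[2]-.007)-[r,0,0]-P).round(4))
# bracket from scene cam bolt
cs,ims=snap('scene'); B,_=bolt(ci,im,(240,117))[2],0; print(pix(cs,B))
E
```

```text
[0.4802719  0.00507855 0.19649081]
((np.float64(239.6031746031746), np.float64(116.95238095238095)), 63, array([0.55070353, 0.03126918, 0.096     ]))
[-0.0008 -0.0003 -0.007 ]
[-0.     -0.0004 -0.007 ]
[298.31903481 207.50723111]
```

```bash
python3 -c "
from h import *
go((.5511,.0316,.15),0)"; python3 -m creep '2 5 -2 2 0 0 0; 2 7.1 -2.6 4.6 0 0 0; 2 7.1 -2.6 4.6 0 0 0; 2 7.1 -2.6 4.6 0 0 0; 2 7.1 -2.6 4.6 0 0 0' | tail -6;  python3 -c "
from h import *
go((.5511,.0316,.10),0)"
```

```text
pos [0.4803 0.0052 0.1965] shift cm [ 7.07 -2.66  4.65] turn [ 0.03  0.02 -0.13]
clock: 5.45
position: [0.551, 0.032, 0.1517]
ee_rot: [3.141, -0.001, 0.002]
force: [-0.5, 0.0, -1.6]
width: 0.408
gripper_force: 30.0
pos [0.551  0.032  0.1517] shift cm [0.   0.04 5.17] turn [ 0.01 -0.06 -0.04]
```

```bash
python3 -m creep '2 0 0 2 0 0 0; 2 0 0 4 0 0 0; 2 0 0 6 0 0 0; 2 0 0 8 0 0 0; 2 0 0 8 0 0 0'; python3 -m creep '2 0 0 0.2 0 0 0; 2 0 0 0.4 0 0 0; 2 0 0 0.5 0 0 0; 2 0 0 0.6 0 0 0;2 0 0 0.6 0 0 0'
```

```text
clock: 6.08
position: [0.5503, 0.0323, 0.0705]
ee_rot: [3.141, -0.0, -0.003]
force: [0.1, -0.2, -1.1]
width: 0.414
gripper_force: 30.0
clock: 6.7
position: [0.5513, 0.0327, 0.0647]
ee_rot: [3.142, 0.0, -0.0]
force: [-0.7, -0.7, -1.0]
width: 0.409
gripper_force: 30.0
```

```bash
python3 -m creep '2 0 0.04 0.1 0 0 0; 2 0 0.04 0.2 0 0 0; 2 0 0.04 0.2 0 0 0'; python3 -m creep '2 0 0 0.1 0 0 0; 2 0 0 0.2 0 0 0;2 0 0 0.2 0 0 0'
```

```text
clock: 7.08
position: [0.5516, 0.0324, 0.0638]
ee_rot: [-3.142, -0.0, -0.001]
force: [-3.1, 0.2, 12.8]
width: 0.413
gripper_force: 30.0
clock: 7.45
position: [0.5519, 0.0324, 0.0635]
ee_rot: [3.142, 0.0, 0.003]
force: [-9.8, 0.6, 33.7]
width: 0.407
gripper_force: 30.0
```

```bash
python3 -m creep '2 0 0 -0.25 0 0 0; 7 0 0 -0.25 0 0 0; 7 0 0 -0.25 0 0 0; 7 0 0 -3 0 0 0; 7 0 0 -8 0 0 0'; python3 -m creep '9 -2 -5 -5 0 0 0; 9 -6 -8.5 -5 0 0 0; 9 -6 -8.5 -5 0 0 0;9 -6 -8.5 -5 0 0 0' >/dev/null; python3 -c "
from h import *
ci,im=snap('wrist','w5')
print(telemetry.observe()['position'])
print(pix(ci,(.5507,.0313,.096)))
for b in blobs(im,150,200): print(b[:3],on(ci,b[0],.005))"
```

```text
clock: 8.07
position: [0.5499, 0.0321, 0.1396]
ee_rot: [3.141, 0.0, -0.007]
force: [0.9, -0.5, -0.2]
width: 0.755
gripper_force: 0.0
[0.4917522  0.11633221 0.19029815]
[401.14709946 134.00852861]
(array([200.3, 308.7]), 692.5, array([  6.8, 210. ])) [0.34516583 0.20531211 0.005     ]
(array([367. , 207.8]), 207.0, array([ 6. , 81.9])) [0.46677502 0.02430241 0.005     ]
(array([376.2,  90.8]), 16668.5, array([126.6, 324.9])) [0.58121787 0.02512275 0.005     ]
(array([395.6,  33.8]), 737.0, array([  9.5, 146.7])) [0.62892452 0.01226288 0.005     ]
(array([156.3,  26.7]), 1242.0, array([44. , 54.2])) [0.63457471 0.22326852 0.005     ]
```

View pics/w5.png

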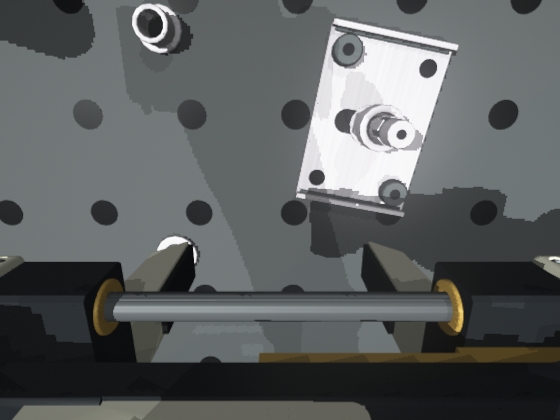

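The spacer is seated around the bolt at (382,127), with the bolt end at (401,134). The washer is partly hidden at (180,245) and the bushing is at (155,25).

```bash
python3 -m creep '9 -4 -5 1 0 0 0; 9 -7.8 -11 2 0 0 0; 9 -7.8 -11 2 0 0 0;9 -7.8 -11 2 0 0 0' >/dev/null; python3 -c "
from h import *
ci,im=snap('wrist','w6')
P=telemetry.observe()['position'];print(P)
for b in blobs(im,150,200):
  Q=on(ci,b[0],.005)
  if abs(Q-P)[:2].max()<.08: print(b[:3],Q); go((Q[0],Q[1],.024),0)"
```

```text
[0.41439439 0.2260124  0.17039085]
(array([277.7, 189.8]), 1523.0, array([44.2, 45.4])) [0.41377268 0.22659544 0.005     ]
pos [0.4144 0.226  0.1704] shift cm [-0.06 -0.07 14.64] turn [ 0.05  0.01 -0.08]
```

```bash
python3 -m creep '7 0 -0.1 6 0 0 0; 7 0 -0.1 11 0 0 0; 7 0 -0.1 13.5 0 0 0; 7 0 -0.1 13.5 0 0 0;7 0 -0.1 13.5 0 0 0'; python3 -c "
from h import *
go((.414,.2268,.0235),0)"
```

```text
clock: 9.8
position: [0.4146, 0.2277, 0.0365]
ee_rot: [-3.141, 0.003, -0.002]
force: [0.1, 0.3, 0.2]
width: 0.762
gripper_force: 0.0
pos [0.4146 0.2277 0.0365] shift cm [-0.06  0.09  1.3 ] turn [-0.01 -0.07 -0.1 ]
```

```bash
python3 -m creep '7 0 0.1 0.8 0 0 0; 7 0 0.1 1.3 0 0 0; 7 0 0.1 1.3 0 0 0; 7 0 0.1 1.3 0 0 0; 3 0 0.1 1.3 0 0 0' 30;python3 -m creep '3 0 0 0 0 0 0; 3 0 0 0 0 0 0; 3 0 0 0 0 0 0; 3 0 0 0 0 0 0'
```

```text
clock: 10.42
position: [0.4133, 0.2274, 0.0228]
ee_rot: [-3.141, -0.001, -0.0]
force: [-0.3, 0.2, 0.3]
width: 0.698
gripper_force: 0.0
clock: 10.92
position: [0.4133, 0.2273, 0.0227]
ee_rot: [3.142, 0.001, 0.0]
force: [0.3, -0.3, 1.0]
width: 0.456
gripper_force: 30.0
```

```bash
python3 -m creep '3 0 0 -3 0 0 0; 3 0 0 -9 0 0 0; 3 0 0 -15 0 0 0; 3 0 0 -17 0 0 0; 3 0 0 -17 0 0 0' ; python3 -c "
from h import *
P=telemetry.observe()['position'];print(P)
ci,im=snap('wrist','w7')
cv2.imwrite('pics/c7.png',cv2.resize(im[215:320,190:365,::-1],None,fx=4,fy=4,interpolation=cv2.INTER_CUBIC))
go((.479,.03,.20),0)"
```

```text
clock: 11.55
position: [0.4141, 0.2277, 0.1941]
ee_rot: [-3.14, 0.0, -0.005]
force: [-0.1, -0.1, -1.2]
width: 0.453
gripper_force: 30.0
[0.41406191 0.22770715 0.19414847]
pos [0.4133 0.2272 0.1927] shift cm [ 6.57 19.72 -0.73] turn [-0.01 -0.05  0.  ]
```

View pics/c7.png

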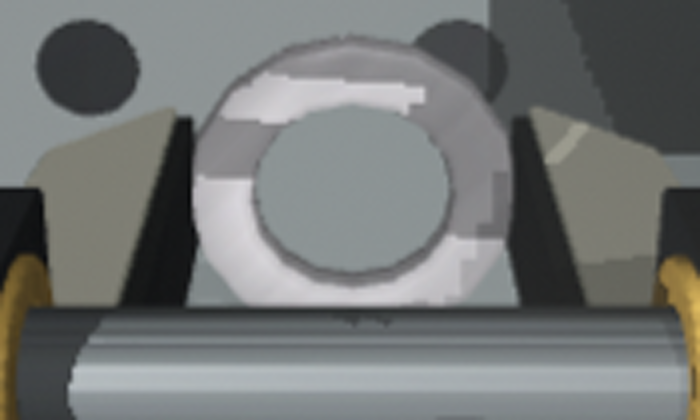

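The washer is held level between the tips, with its bore centred at image (277.9,261.9).

```bash
python3 -c "
from h import *
ci=vision.camera_info('wrist');P=telemetry.observe()['position']
for v in (261,262): print(on(ci,(277.9,v),P[2]-.0177)-P)
u=pix(ci,P+[0,0,-.0177]);print(u)"
python3 -m creep '3 3 6 -0.5 0 0 0; 3 5 12 -0.5 0 0 0; 3 6.5 17.7 -0.5 0 0 0; 3 6.5 19.7 -0.5 0 0 0; 3 6.5 19.7 -0.5 0 0 0' >/dev/null; python3 -m creep '3 0 0 0 0 0 0;3 0 0 0 0 0 0;3 0 0 0 0 0 0' >/dev/null
python3 -c "
from w import *
s=telemetry.observe()['position']
ci,im=snap('wrist','w8');print(s)
g=pix(ci,(.5507,.0313,.096));print(g)
b=bolt(ci,im,g);print(b)
"
```

```text
[ 0.00184996 -0.00021369 -0.0177    ]
[ 0.00127143 -0.00021331 -0.0177    ]
[277.49319721 264.19088787]
[0.4781993  0.03127779 0.1975934 ]
[277.60536205 113.76541838]
((np.float64(277.625), np.float64(113.828125)), 64, array([0.55065765, 0.03128621, 0.096     ]))
```

```bash
python3 -m creep '3 5 0 3 0 0 0; 3 7.1 0 6 0 0 0; 3 7.1 0 6 0 0 0; 3 7.1 0 6 0 0 0; 3 7.1 0 6 0 0 0' | tail -6;  python3 -c "
from h import *
go((.5494,.0315,.09),0)"
```

```text
clock: 13.28
position: [0.5492, 0.0305, 0.139]
ee_rot: [-3.141, -0.001, -0.002]
force: [-0.4, 0.4, -0.2]
width: 0.456
gripper_force: 30.0
pos [0.5492 0.0305 0.139 ] shift cm [ 0.01 -0.1   4.9 ] turn [-0.01 -0.09  0.03]
```

```bash
python3 -m creep '3 0 -0.08 1 0 0 0; 3 0 -0.08 2 0 0 0; 3 0 -0.08 3 0 0 0; 3 0 -0.08 4.2 0 0 0; 3 0 -0.08 4.9 0 0 0'; python3 -m creep '3 0 0 0 0 0 0; 3 0 0 0.3 0 0 0; 3 0 0 0.6 0 0 0; 3 0 0 0.8 0 0 0; 3 0 0 0.8 0 0 0'
```

```text
clock: 13.9
position: [0.5491, 0.031, 0.0877]
ee_rot: [3.141, 0.0, -0.001]
force: [0.5, 0.4, -1.0]
width: 0.459
gripper_force: 30.0
clock: 14.52
position: [0.5492, 0.0311, 0.0806]
ee_rot: [3.142, 0.0, -0.0]
force: [-0.2, -0.6, 0.2]
width: 0.459
gripper_force: 30.0
```

```bash
python3 -m creep '3 0 0 0.08 0 0 0; 3 0 0 0.15 0 0 0; 3 0 0 0.15 0 0 0'; python3 -c "
from h import *
go((.5494,.0315,.09),0)"
```

```text
clock: 14.9
position: [0.5496, 0.0311, 0.0798]
ee_rot: [-3.142, -0.0, -0.001]
force: [-1.6, -0.5, 5.9]
width: 0.456
gripper_force: 30.0
pos [0.5496 0.0311 0.0798] shift cm [-0.02 -0.04 -1.02] turn [-0.   -0.04  0.01]
```

```bash
python3 -m creep '3 0 0 -0.1 0 0 0; 7 0 0 -0.1 0 0 0; 7 0 0 -0.1 0 0 0; 7 0 0 -3 0 0 0; 7 0 0 -8 0 0 0'; python3 -m creep '9 -1 -5 -3 0 0 0; 9 -2 -10 -3.5 0 0 0; 9 -2 -10 -3.5 0 0 0;9 -2 -10 -3.5 0 0 0' >/dev/null; python3 -c "
from w import *
P=telemetry.observe()['position'];print(P)
ci,im=snap('wrist','w9')
g=pix(ci,(.5507,.0313,.096));print(g)
print(bolt(ci,im,g))
for b in blobs(im,150,200): print(b[:3],on(ci,b[0],.026))"
```

```text
clock: 15.52
position: [0.548, 0.031, 0.1585]
ee_rot: [3.141, 0.001, -0.006]
force: [1.2, -0.1, 0.3]
width: 0.76
gripper_force: 0.0
[0.52919192 0.13059682 0.19394696]
[412.23517598 185.61353884]
((np.float64(412.28846153846155), np.float64(185.51923076923077)), 52, array([0.5507716 , 0.03126959, 0.096     ]))
(array([217.9, 309. ]), 1059.5, array([  7.1, 274. ])) [0.39488508 0.19514009 0.026     ]
(array([389.8, 144.3]), 15866.5, array([152.9, 187.2])) [0.57185634 0.0270727  0.026     ]
(array([177.4,  73.6]), 1087.5, array([41.9, 46.8])) [0.63258253 0.21695745 0.026     ]
```

View pics/w9.png

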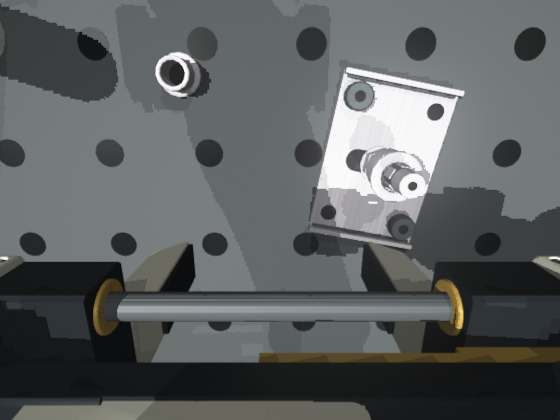

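The washer lies around the bolt at (392,173). The bushing stands at (176,73) with its body up.

```bash
python3 -m creep '7 5 -3.5 0 0 0 0; 7 10.2 -8.6 1 0 0 0; 7 10.2 -8.6 1 0 0 0;7 10.2 -8.6 1 0 0 0;7 10.2 -8.6 1 0 0 0' >/dev/null; python3 -c "
from h import *
P=telemetry.observe()['position'];print(P)
ci,im=snap('wrist','w10')
u=pix(ci,(.631,.217,.026)).astype(int); print(u)
# dark bore blob
g=im[u[1]-25:u[1]+25,u[0]-25:u[0]+25].max(2); m=(g<110).astype(np.uint8)
n,l,st,ce=cv2.connectedComponentsWithStats(m)
for k in range(1,n):
  if st[k,4]>50: print(st[k],ce[k]+u-25,on(ci,ce[k]+u-25,.026))
for b in blobs(im,150,200):
  Q=on(ci,b[0],.026)
  if abs(Q-P)[:2].max()<.06: print(b[:3],Q)
cv2.imwrite('pics/c10.png',cv2.resize(im[u[1]-35:u[1]+35,u[0]-45:u[0]+45,::-1],None,fx=6,fy=6,interpolation=cv2.INTER_CUBIC))"
```

```text
[0.63093338 0.21489824 0.18420762]
[275 191]
[33  0 17  5 74] [291.36486486 167.74324324] [0.65364804 0.20203437 0.026     ]
[ 30   6  19  30 212] [291.14622642 188.77830189] [0.63383561 0.20204215 0.026     ]
[  9  13  17  20 228] [266.94298246 187.40350877] [0.6352257  0.22450295 0.026     ]
(array([269.1, 183.4]), 1027.5, array([37.5, 41.2])) [0.63904058 0.22246187 0.026     ]
```

View pics/c10.png

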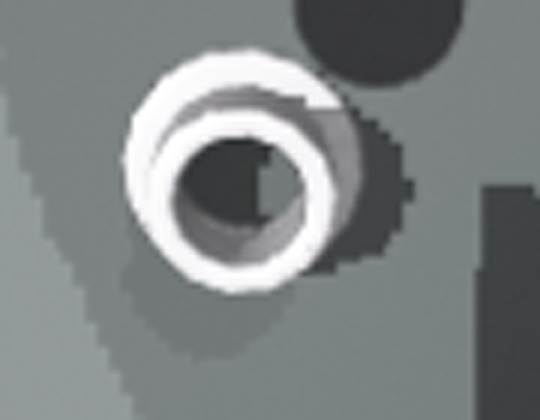

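The crop shows the bushing's top ring centred at image (270.1,189.4), flange below it, upright.

```bash
python3 -c "
from h import *
ci=vision.camera_info('wrist')
Q=on(ci,(270.1,189.4),.026); print(Q); go((Q[0],Q[1],.04),0)"
```

```text
[0.63330734 0.22186238 0.026     ]
pos [0.6309 0.2152 0.1845] shift cm [ 0.24 -0.68 14.45] turn [ 0.05  0.   -0.1 ]
```

```bash
python3 -m creep '6.5 0.2 -0.6 6 0 0 0; 6.5 0.2 -0.6 11 0 0 0; 6.5 0.2 -0.6 14 0 0 0; 6.5 0.2 -0.6 14 0 0 0;6.5 0.2 -0.6 14 0 0 0'; python3 -c "
from h import *
go((.6333,.2219,.030),0)"
```

```text
clock: 17.38
position: [0.6342, 0.2229, 0.0461]
ee_rot: [-3.141, 0.001, -0.003]
force: [0.6, 1.2, 0.2]
width: 0.709
gripper_force: 0.0
pos [0.6342 0.2229 0.0461] shift cm [-0.09  0.1   1.61] turn [-0.04 -0.12 -0.03]
```

```bash
python3 -m creep '6.5 -0.05 0.05 1 0 0 0; 6.5 -0.05 0.05 1.5 0 0 0; 6.5 -0.05 0.05 1.5 0 0 0; 6.5 -0.05 0.05 1.5 0 0 0;6.5 -0.05 0.05 1.5 0 0 0'; python3 -c "
from h import *
go((.6333,.2219,.030),0)"
```

```text
clock: 18.0
position: [0.6329, 0.2227, 0.0294]
ee_rot: [-3.141, -0.0, -0.001]
force: [0.7, -0.0, -0.2]
width: 0.711
gripper_force: 0.0
pos [0.6329 0.2227 0.0294] shift cm [ 0.04  0.08 -0.06] turn [-0.01 -0.02  0.02]
```

Good; close and lift.

```bash
python3 -m creep '6.5 0.04 0.08 -0.05 0 0 0; 1 0.04 0.08 -0.05 0 0 0; 1 0.04 0.08 -0.05 0 0 0; 1 0.04 0.08 -0.05 0 0 0; 1 0.04 0.08 -0.05 0 0 0' 60; python3 -m creep '1 0 0 0 0 0 0;1 0 0 0 0 0 0; 1 0 0 0 0 0 0' 60; python3 -m creep '1 0 0 -4 0 0 0; 1 0 0 -9 0 0 0; 1 0 0 -14 0 0 0; 1 0 0 -17 0 0 0; 1 0 0 -17 0 0 0' ; python3 -c "
from h import *
go((.478,.031,.20),0)"
```

```text
clock: 18.62
position: [0.6332, 0.2219, 0.0297]
ee_rot: [3.142, 0.0, 0.0]
force: [-0.4, -0.0, 0.4]
width: 0.326
gripper_force: 31.9
clock: 19.0
position: [0.6332, 0.2219, 0.0297]
ee_rot: [-3.142, -0.0, 0.0]
force: [0.5, -0.3, -0.3]
width: 0.311
gripper_force: 60.0
clock: 19.62
position: [0.6345, 0.2224, 0.2025]
ee_rot: [-3.14, -0.0, -0.007]
force: [-0.1, 0.3, -2.2]
width: 0.312
gripper_force: 60.0
pos [0.6345 0.2224 0.2025] shift cm [-15.65  19.14   0.14] turn [-0.11 -0.26  0.  ]
```

```bash
python3 -m creep '1 -4 4.5 0 0 0 0; 1 -8 9 0 0 0 0; 1 -12 13.5 0 0 0 0; 1 -15.6 18 0 0 0 0; 1 -15.6 19.1 0 0 0 0' >/dev/null; python3 -m creep '1 0 0 0 0 0 0;1 0 0 0 0 0 0;1 0 0 0 0 0 0;1 0 0 0 0 0 0' >/dev/null
python3 -c "
from w import *
P=telemetry.observe()['position']
ci,im=snap('wrist','w11');print(P)
g=pix(ci,(.5507,.0313,.096));b=bolt(ci,im,g);print(b)
cv2.imwrite('pics/c11.png',cv2.resize(im[215:315,210:345,::-1],None,fx=5,fy=5,interpolation=cv2.INTER_CUBIC))
for q in ((0,0),(.015,0),(-.015,0),(.0106,0),(-.0106,0),(0,.015),(0,-.015)): print(q,pix(ci,P+[q[0],q[1],.026-.0297]).round(1), ((pix(ci,P+[q[0],q[1],.026-.0297])-[210,215])*5).round(0))
"
```

```text
[0.47744853 0.03156244 0.19951011]
((np.float64(278.08196721311475), np.float64(112.37704918032787)), 61, array([0.55079915, 0.03120286, 0.096     ]))
(0, 0) [277.5 278.1] [337. 315.]
(0.015, 0) [277.5 249.7] [337. 173.]
(-0.015, 0) [277.4 304.9] [337. 449.]
(0.0106, 0) [277.5 258.2] [337. 216.]
(-0.0106, 0) [277.5 297.2] [337. 411.]
(0, 0.015) [246.3 278.1] [181. 315.]
(0, -0.015) [308.6 278.1] [493. 315.]
```

View pics/c11.png

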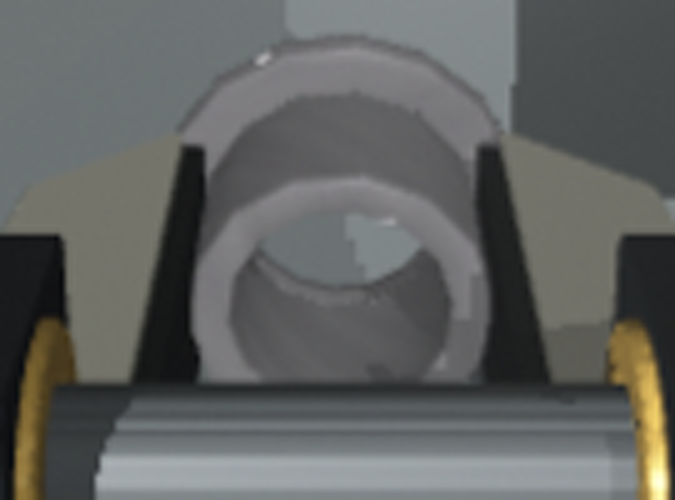

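The held bushing's top ring is centred at crop column ~340. Its outer top edge is at row 177, bore edge ~207, flange outer edge ~37, and the lower bore edge ~287.

```bash
python3 -c "
from w import *
P=telemetry.observe()['position'];ci=vision.camera_info('wrist')
f=lambda v,z,r:((on(ci,(210+340/5,215+v/5),P[2]+z-.0297)-P)[:2]-[r,0]).round(5)
print('outer',f(177,.026,.015),f(177,.026,.0145)); print('bore',f(207,.026,.0106)); print('flange top',f(37,.005,.020));print('flange top low',f(44,.005,.020)); print('bore low',f(287,0,-.0106)); print('body foot',f(95,.005,.015))
im=cv2.imread('pics/w11.png');print(P)
for c in (277,278,279): print(im[215:300,c].max(1))
"
```

```text
outer [-0.00036 -0.00026] [ 0.00014 -0.00026]
bore [ 0.00093 -0.00026]
flange top [ 0.00062 -0.00028]
flange top low [-0.00016 -0.00028]
bore low [-0.00103 -0.00031]
body foot [-0.00094 -0.00029]
[0.4773832  0.03138858 0.19955953]
[140 140 140 140 139 139 132 112 112 121 143 138 133 131 131 128 127 126
 119 100  97  99  98  98  98  96  96  96  98  99  99  97  96  96  97 114
 137 137 130 126 121 118 113 116 115 114 115 115 115 115 115 115 115 115
 114 115 109  94  97 106 105  96  95  96  97  96  94  93  92  92  92  93
  92  92  93  91  72  46  54  68  87  96  90  91 113]
[140 140 140 140 140 140 130 107 111 123 145 138 132 131 130 128 128 127
 119 102  97  97  98  99  99  98  97  98  98  99  99  99  97  97  99 117
 141 134 128 124 120 116 113 115 115 114 114 115 115 115 115 115 114 115
 115 114 106  86  99 105 105  95  94  95  97  96  95  93  93  92  92  93
  92  92  93  90  70  47  53  69  86  97  91  91 112]
[140 140 140 140 140 140 130 107 110 124 146 139 132 131 130 128 127 126
 118 100  99  99  99  99  99  98  97  98  98  99  99  99  98  97 101 120
 143 134 127 123 119 115 116 131 130 131 131 127 115 115 115 114 115 115
 114 114 105  84 100 107 109  94  93  94  96  95  95  94  93  92  92  92
  93  92  92  89  70  47  53  69  87  96  90  90 113]
```

```bash
python3 -m creep '1 5 0 2 0 0 0; 1 7.3 0 5 0 0 0; 1 7.3 0 6.6 0 0 0; 1 7.3 0 6.6 0 0 0; 1 7.3 0 6.6 0 0 0' >/dev/null; python3 -m creep '1 0 0 0 0 0 0; 1 0 0 0 0 0 0;1 0 0 0 0 0 0'; python3 -c "
from h import *
go((.5507,.0315,.128),0)"
```

```text
clock: 21.8
position: [0.5503, 0.0308, 0.1342]
ee_rot: [-3.142, -0.0, -0.001]
force: [-0.3, 0.3, -1.9]
width: 0.311
gripper_force: 60.0
pos [0.5503 0.0308 0.1342] shift cm [ 0.04 -0.07  0.62] turn [-0.   -0.04  0.01]
```

```bash
python3 -m creep '1 0.04 -0.07 0.3 0 0 0; 1 0.04 -0.07 0.6 0 0 0;1 0.04 -0.07 0.6 0 0 0;1 0.04 -0.07 0.6 0 0 0'|sed -n '2p;4p'; python3 -m creep '1 0 0 0.1 0 0 0; 1 0 0 0.2 0 0 0;1 0 0 0.25 0 0 0;1 0 0 0.25 0 0 0'|sed -n '2p;4p'
```

```text
position: [0.5506, 0.0315, 0.1276]
force: [0.0, -0.2, -1.5]
position: [0.5506, 0.0315, 0.1252]
force: [-0.4, 0.4, 0.1]
```

```bash
python3 -m creep '1 0 0 0.05 0 0 0; 1 0 0 0.1 0 0 0;1 0 0 0.1 0 0 0'|sed -n '2p;4p'; python3 -m creep '1 0 0 0.05 0 0 0; 1 0 0 0.1 0 0 0;1 0 0 0.1 0 0 0'|sed -n '2p;4p'
```

```text
position: [0.5506, 0.0315, 0.1242]
force: [0.4, 0.8, -2.0]
position: [0.5506, 0.0315, 0.1232]
force: [-0.7, -0.3, -1.6]
```

```bash
python3 -m creep '1 0 0 0.1 0 0 0; 1 0 0 0.2 0 0 0;1 0 0 0.3 0 0 0;1 0 0 0.3 0 0 0'|sed -n '2p;4p'; python3 -m creep '1 0 0 0.15 0 0 0; 1 0 0 0.3 0 0 0;1 0 0 0.45 0 0 0;1 0 0 0.6 0 0 0;1 0 0 0.6 0 0 0'|sed -n '2p;3p;4p'; python3 -c "
from cell import telemetry as t;print(t.observe()['ft_torque'])"
```

```text
position: [0.5506, 0.0315, 0.1201]
force: [-0.2, 0.8, -0.9]
position: [0.5505, 0.0315, 0.1141]
ee_rot: [3.142, 0.0, -0.0]
force: [-0.3, 0.9, -2.1]
[0.02825469 0.00963263 0.03891698]
```

Threaded freely. Now onto the band, in small steps.

```bash
python3 -m creep '1 0 0 0.1 0 0 0; 1 0 0 0.2 0 0 0;1 0 0 0.3 0 0 0;1 0 0 0.4 0 0 0;1 0 0 0.4 0 0 0'|sed -n '2p;4p'; python3 -m creep '1 0 0 0.1 0 0 0; 1 0 0 0.2 0 0 0;1 0 0 0.2 0 0 0'|sed -n '2p;4p;5p'; python3 -m creep '1 0 0 0.1 0 0 0; 1 0 0 0.2 0 0 0;1 0 0 0.2 0 0 0'|sed -n '2p;4p;5p'
```

```text
position: [0.5506, 0.0315, 0.1101]
force: [-0.0, -0.8, -1.1]
position: [0.5506, 0.0315, 0.1081]
force: [-0.4, -0.1, -2.0]
width: 0.309
position: [0.5506, 0.0315, 0.1061]
force: [-0.2, 0.4, -1.5]
width: 0.313
```

```bash
for i in 1; do :; done; python3 -m creep '1 0 0 0.1 0 0 0; 1 0 0 0.2 0 0 0;1 0 0 0.2 0 0 0'|sed -n '2p;4p'; python3 -m creep '1 0 0 0.1 0 0 0; 1 0 0 0.2 0 0 0;1 0 0 0.2 0 0 0'|sed -n '2p;4p'; python3 -m creep '1 0 0 0.1 0 0 0; 1 0 0 0.2 0 0 0;1 0 0 0.2 0 0 0'|sed -n '2p;4p'
```

```text
position: [0.5508, 0.0316, 0.1045]
force: [-1.8, -0.0, 3.5]
position: [0.5509, 0.0316, 0.1029]
force: [-1.3, -0.9, 9.5]
position: [0.551, 0.0316, 0.1011]
force: [-2.4, 0.2, 10.3]
```

```bash
python3 -m creep '1 0 0 0.1 0 0 0; 1 0 0 0.2 0 0 0;1 0 0 0.3 0 0 0;1 0 0 0.3 0 0 0'|sed -n '2p;4p'; python3 -m creep '1 0 0 0.1 0 0 0; 1 0 0 0.2 0 0 0;1 0 0 0.3 0 0 0;1 0 0 0.3 0 0 0'|sed -n '2p;4p'; python3 -m creep '1 0 0 0.1 0 0 0;1 0 0 0.1 0 0 0'|sed -n '2p;4p'
```

```text
position: [0.551, 0.0316, 0.0982]
force: [-2.1, -0.2, 12.2]
position: [0.551, 0.0316, 0.0953]
force: [-3.6, -1.4, 12.9]
position: [0.551, 0.0316, 0.0942]
force: [-3.2, 0.2, 12.6]
```

```bash
python3 -m creep '1 0 0 0.05 0 0 0;1 0 0 0.1 0 0 0;1 0 0 0.1 0 0 0'|sed -n '2p;4p'; python3 -m creep '1 0 0 0.05 0 0 0;1 0 0 0.08 0 0 0;1 0 0 0.08 0 0 0'|sed -n '2p;4p';  python3 -m creep '1 0 0 0.05 0 0 0;1 0 0 0.05 0 0 0'|sed -n '2p;4p'
```

```text
position: [0.5511, 0.0316, 0.0935]
force: [-4.2, 0.4, 15.3]
position: [0.5509, 0.0316, 0.0924]
force: [-3.2, 0.1, 13.4]
position: [0.551, 0.0316, 0.092]
force: [-3.4, -0.4, 11.0]
```

```bash
python3 -m creep '1 0 0 0.03 0 0 0;1 0 0 0.05 0 0 0;1 0 0 0.05 0 0 0'|sed -n '2p;4p'; python3 -m creep '1 0 0 0.03 0 0 0;1 0 0 0.05 0 0 0;1 0 0 0.05 0 0 0'|sed -n '2p;4p'
```

```text
position: [0.5509, 0.0316, 0.0916]
force: [-5.4, -0.3, 16.0]
position: [0.551, 0.0316, 0.0915]
force: [-6.2, -0.3, 19.9]
```

```bash
python3 -m creep '1 0 0 0.03 0 0 0;1 0 0 0.05 0 0 0;1 0 0 0.05 0 0 0'|sed -n '2p;4p'; python3 -m creep '1 0 0 0.03 0 0 0;1 0 0 0.03 0 0 0'|sed -n '2p;4p'
```

```text
position: [0.551, 0.0316, 0.0914]
force: [-7.9, -0.9, 25.2]
position: [0.5511, 0.0316, 0.0914]
force: [-8.4, -0.8, 29.5]
```

```bash
python3 -m creep '1 0 0 -0.12 0 0 0;1 0 0 -0.12 0 0 0;5 0 0 -0.12 0 0 0;7 0 0 -0.12 0 0 0;7 0 0 -0.12 0 0 0'|sed -n '2p;4,6p'; python3 -m creep '7 0 0 -3 0 0 0;7 0 0 -8 0 0 0;7 -4 0 -11 0 0 0;7 -8 0 -11 0 0 0;7 -8 0 -11 0 0 0' >/dev/null; python3 -c "
from w import *
ci,im=snap('wrist','w12');P=telemetry.observe();print(P['position'],P['force'])
u=pix(ci,(.5507,.0313,.09)).astype(int);print(u)
cv2.imwrite('pics/c12.png',cv2.resize(im[u[1]-40:u[1]+50,u[0]-60:u[0]+60,::-1],None,fx=6,fy=6,interpolation=cv2.INTER_CUBIC))"
```

```text
position: [0.5505, 0.0315, 0.0901]
force: [-0.3, -0.9, -0.1]
width: 0.588
gripper_force: 0.0
[0.46992236 0.03140557 0.2005552 ] [ 0.70323284  0.34879971 -0.11226304]
[277  98]
```

View pics/c12.png

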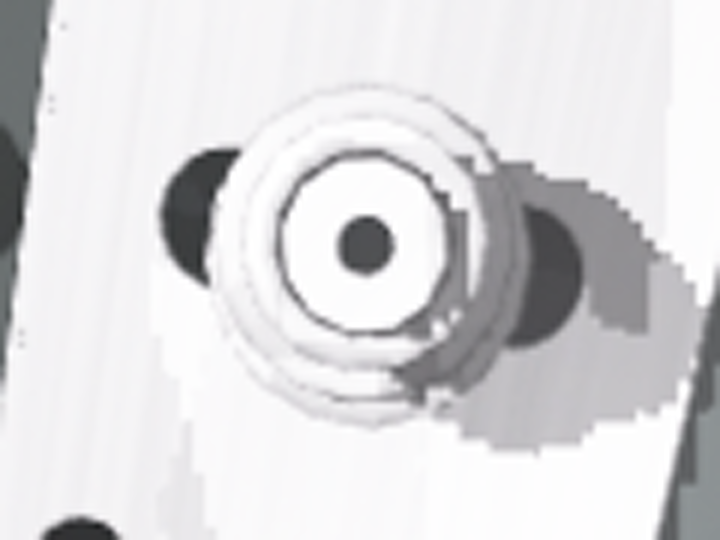

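The crop shows bushing, washer and spacer concentric around the bolt at crop (365,245). The hard stop was at the expected height, within 1 mm, and nothing is touching the stack.

```bash
python3 -m creep '7 0 0 0 0 0 0;7 0 0 0 0 0 0;7 0 0 0 0 0 0' >/dev/null; python3 -c "
from cell import job
print(job.sign_off())"
```

```text
the job is handed in; nothing more can be done
None
```

The spacer, washer and bushing are stacked on the bolt and released, with the bushing pressed home at about 30 N; the job is handed in, and no verdict came back.

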